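Draw the slotted clamp plate out of the bin and set it against the mould fence

TASK

Take the slotted clamp plate out of the open-fronted bin: it lies boxed in by the lane walls, so press on it lightly and draw it out over the front lip until it overhangs, then grip the overhanging end and lift it out without letting it fall. Lay it flat and lengthways on the top of the black mould, near the middle of the fence and with one short end butted squarely against it, and let go. Leave the other two plates and the two fittings where they are.

Things in the scene. Friction and masses are not known exactly. Their poses are not given: they have to be found in the camera images.
- slot_plate: target: flat bare aluminium plate 130 x 56 x 10 mm, about 0.2 kg, one 60 x 13 mm slot along its middle. Origin: centre of underside; x along its length, z up. Starts flat in one lane of the bin, x along the bin's x, too near the back wall to push from behind; no finger fits beside it. It slides easily on the bin floor (friction 0.2 to 0.3): closed fingers pressing 5 to 15 N drag it
- hole_plate: bystander: same plate size, but with two round 16 mm holes instead of the slot; lies in another lane. Same axes
- plain_plate: bystander: same plate size without any hole; lies in another lane. Same axes
- fitting_a: bystander: brass vacuum fitting, 34 mm diameter foot and thin stem, 34 mm tall, standing on the plate with two holes. Origin at the centre of its foot
- fitting_b: bystander: steel vacuum fitting, 38 mm diameter foot and stout stem, 26 mm tall, standing on the plain plate. Origin at the centre of its foot
- bin: fixed plywood bin, open at the front (-x, towards the robot). Origin: under its centre at bench level; x to the back, z up. Floor top 72 mm up, from the lip at x = -75 to the back wall at x = 75 mm. Three lanes along x, 61 mm wide, at y = -67, 0, 67 mm; walls between them 15 mm, outer and back walls 30 mm above the floor. Free space before the lip, down to the bench
- bin_lip (a point): middle of the top edge of the bin's front lip, 72 mm above the bench; axes as the bin's
- mould: fixed black mould slab, 180 (x) x 160 (y) mm, flat top 55 mm above the bench with a thin white sheet. Origin: under its centre at bench level; z up, x towards the fence side, away from the robot. Fence: aluminium bar across that side, 130 mm long along y, 14 mm above the top, its face at x = 70 mm
- fence (a point): foot of the fence's face, in the middle of its length, at the height of the mould's top; axes as the mould's
There are look-alikes about, which are no part of the job. What is shaped like the slot_plate but green or turquoise is not meant.

How it is judged (in metres and radians):
On the way, in this order (a step that is already met when the one before it is completed fails the run):
1. the slotted plate has been drawn forward over the lip by 20 mm or more, still lying flat on the bin floor (x of slot_plate in the frame of bin_lip between -0.01 and 0.045 m and z of slot_plate in the frame of bin_lip between -0.008 and 0.008 m and angle between slot_plate's own z axis and vertical below 0.1 rad), for 0.1 s.
2. the slotted plate has been lifted clear of the bin, its middle 25 mm or more above the bin floor (z of slot_plate in the frame of bin_lip above 0.025 m), for 0.1 s.
At the end, for the whole second after the job is handed in: The slotted plate lies flat and at rest on the mould (3 degrees, 4 mm in height), lengthways within 4 degrees, its end within 4 mm of the fence, its middle within 25 mm of the fence's middle line; other plates within 15 mm and fittings within 20 mm of their starts (angle between slot_plate's own z axis and vertical below 0.05 rad and z of slot_plate in the frame of fence between -0.004 and 0.004 m and x of slot_plate in the frame of fence between -0.069 and -0.06 m and y of slot_plate in the frame of fence between -0.025 and 0.025 m and angle between the x axis of slot_plate and the x axis of mould, either way round below 0.07 rad and linear speed of slot_plate below 0.01 m/s and distance of each of hole_plate, plain_plate from where it was at the start of the episode below 0.015 m and distance of each of fitting_a, fitting_b from where it was at the start of the episode below 0.02 m); the robot touches nothing.
It fails at once if the slotted plate falls to the bench (height (world z) of slot_plate below 0.03 m).
It fails at once if another plate is moved by more than 15 mm (distance of any of hole_plate, plain_plate from where it was at the start of the episode above 0.015 m).
It fails at once if a fitting is moved by more than 20 mm or knocked over (distance of any of fitting_a, fitting_b from where it was at the start of the episode above 0.02 m or angle between any of fitting_a, fitting_b's own z axis and vertical above 0.5 rad).
It fails at once if the plate is pressed into the bin with more than 50 N (contact force between slot_plate and bin above 50 N).
It also fails if it takes over 61 s, if anything falls off the work surface, if the arm or the gripper's body presses on something with over 40 N, if the wrist force passes 120 N, or if a joint passes its speed limit or range.

ROBOT

A 6-joint arm with a two-finger parallel gripper is mounted at the origin on the work surface. World frame = base frame: x ahead of the robot, y to its left, z up, the work surface at z = 0. Lengths are in mm, angles in rad, forces in N, time in s.
With the tool pointing down it reaches from about 400 to 925 mm from the base axis. Payload 12.5 kg.
Tool frame: the origin (TCP) lies on the mounting face of the last link; the fingertips stand 190 mm ahead of it and the grasp point (between the pads) lies 171 mm ahead of it; z points along the fingers, y is the line along which they close (so a half turn about z gives the same grasp; the last joint's range is limited). The gripper opens to 95 mm and grips with 3 to 60 N. Pads are 20 mm wide; open, the fingers measure 119 mm over their backs; the gripper's body (75 mm by 180 mm) begins 59 mm behind the grasp point.
Start: joints at [-1.416, 0.491, 1.559, -0, 1.092, -0.106], TCP at [161.178, -603.86, 404.761] pointing down, gripper open.
Joint ranges: [-3.1, 3.1], [-0.84, 2.19], [0.05, 2.79], [-1.13, 4.28], [0.06, 2.93], [-2.69, 2.69]. Speed limits (rad/s): [2.22, 2.22, 2.79, 3.14, 3.14, 3.14].

INTERFACE

Orientations are given as [roll, pitch, yaw] about the fixed x, y, z axes, in that order (R = Rz(yaw) Ry(pitch) Rx(roll)).
In Python, from cell import env gives the robot as it stands.
- The arm moves only by the tool carry_out, never from a script. Its argument "series" is a list of rows, each a list of 5 numbers: the shift along the tool's x, y, z in m, then the turn about the tool's z in degrees, then the opening, from 0 (shut) to 1 (fully open). A call has 1 to 20 rows; each row is the pose to reach, as a shift and turn from the pose commanded when the call began, along the tool's axes at that moment; what a row does not reach only later rows make up. A row lasts 1/8 s, in which the tool goes at most 62.5 mm and 10.7 degrees, less where a joint would pass 70% of its speed; a pose out of reach is approached as far as the arm can. A call with a gripper value outside its range is refused whole. The fingers move at their own pace and stop on an object; the grip force is fixed at half the most. Time passes only in rows, so rows that repeat a pose let the fingers close. It gives the time, the measured TCP pose, the force, the opening and the grip force at its end, in the units of the state.
- env.state(): the state, without advancing time (a new reading comes with each control period).
- env.read_camera(name): name is "scene" or "side" or "wrist"; returns (picture, depth): 420x560x3 uint8, red, green, blue; 420x560 float32, mm along the optical axis (not along the pixel's ray), 0 where there is no reading.
- env.get_calibration(name): a dict with "intrinsics" (3x3 intrinsics, pixels), "cam_to_world" (4x4, takes a point from camera to world coordinates); the wrist camera has in their place "T_tool_cam" (4x4, takes a point from camera to tool coordinates, whose origin is the TCP and whose axes are the flange's). Camera axes: x right, y up, looking along -z (the intrinsics and any distortion apply to the point x, -y, -z); pixel columns grow to the right and rows downward; lengths in mm; the calibration is good to about 2 mm. A picture is of the moment at which its call begins: read the wrist's pose just before it. get_calibration takes no time and is no camera call.
- env.job_done(): hands the job in; it is judged then, once.
The state is a dict: "t": time; "joints": joint angles; "qvel": joint speeds; "tau": joint torques, N m; "eef_pos": TCP position; "tcp_rot": TCP orientation; "ft_force": force on the tool from outside, world axes, zero at the start; "moment": the same for the moment, N m; "opening": opening from 0.0 (shut) to 1.0 (fully open); "grip_force": force on a finger pad.
Only numpy, scipy, OpenCV 4.12 (cv2) and the standard library are available. Lean on these libraries where they do the work, as an engineer would, in place of code of your own. Each camera call takes 0.05 s, during which the arm holds its last target. There are 200 camera calls.

## Working session

There is one attempt and no reset: what is moved stays moved. The work goes in short steps, Python scripts to look and compute and a tool call to move; the robot and the scene stay as the last step left them, time stands still between calls to the robot, and variables do not carry over. Pictures are saved under pics/ and viewed, at most 10 in all, crops included, and the job is handed in when it is done.

Besides the shell and the picture viewer there is one more tool, called after "Emit:" as name(argument=value, ...) on one line, values as JSON. carry_out: Moves the arm, as the interface text tells. Its arguments: {"type":"object","properties":{"series":{"type":"array","items":{"type":"array","items":{"type":"number"}}}},"required":["series"]}

```bash
mkdir -p pics; ls
python3 - <<'E'
from cell import env
import cv2,numpy as np
s=env.state();print(s)
for n in("scene","side"):
    p,d=env.read_camera(n);cv2.imwrite(f"pics/{n}0.png",p[:,:,::-1]);np.savez(f"{n}0.npz",p=p,d=d);print(n,env.get_calibration(n))
print(env.get_calibration("wrist"))
E
```

```text
pics
{'t': 0.0, 'joints': array([-1.41561156e+00,  4.91558595e-01,  1.55947968e+00, -2.32329863e-06,
        1.09167958e+00, -1.05574230e-01]), 'qvel': array([-0.00080386,  0.00185593,  0.00119192, -0.00125361, -0.00029898,
        0.00042398]), 'tau': array([-1.30851407e-03, -6.12651873e+01, -2.58185077e+01,  6.91707619e-02,
        4.82239947e-02, -1.48829340e-04]), 'eef_pos': array([ 161.1647243 , -603.82102931,  404.15181579]), 'tcp_rot': array([-3.14047350e+00, -1.16522334e-04,  2.60759999e-01]), 'ft_force': array([ 0.66027065,  0.04467691, -0.7651821 ]), 'moment': array([ 0.01576667, -0.0232405 , -0.01441983]), 'grip_force': 0.0, 'opening': 0.9980058659083225}
scene {'intrinsics': array([[450.42697858,   0.        , 278.48975524],
       [  0.        , 450.42697858, 203.17398223],
       [  0.        ,   0.        ,   1.        ]]), 'cam_to_world': array([[-5.21551931e-01, -6.92144107e-01,  4.98918951e-01,
         1.04919180e+03],
       [ 8.53117113e-01, -4.32100128e-01,  2.92370776e-01,
         2.56271471e+02],
       [ 1.32202327e-02,  5.78122838e-01,  8.15842638e-01,
    
[... 467 characters left out ...]
],
       [ 1.29123159e-03,  6.70403389e-01,  7.41995707e-01,
         7.01383007e+02],
       [ 0.00000000e+00,  0.00000000e+00,  0.00000000e+00,
         1.00000000e+00]])}
{'intrinsics': array([[377.55963952,   0.        , 278.81660097],
       [  0.        , 377.55963952, 210.38408086],
       [  0.        ,   0.        ,   1.        ]]), 'T_tool_cam': array([[ 1.92078052e-04,  9.70940365e-01,  2.39321481e-01,
         6.60346440e+01],
       [ 9.99999982e-01, -1.86484765e-04, -4.60153534e-05,
         6.15678689e-01],
       [-4.83537126e-08,  2.39321486e-01, -9.70940383e-01,
         2.00759210e+01],
       [ 0.00000000e+00,  0.00000000e+00,  0.00000000e+00,
         1.00000000e+00]])}
```

View pics/scene0.png

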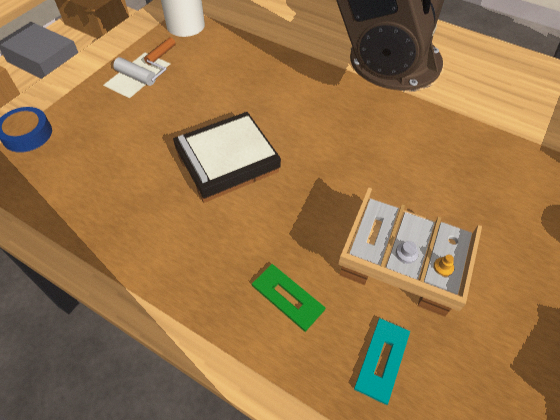

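View pics/side0.png

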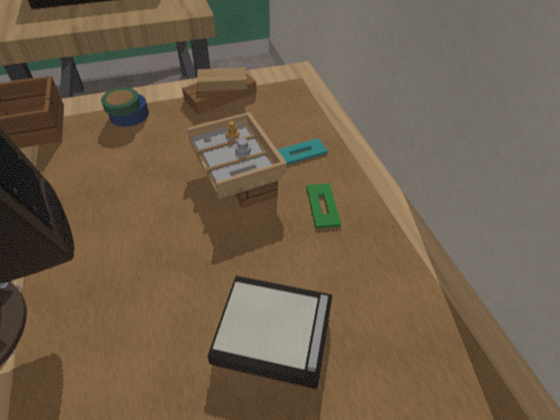

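Scene view: the bin is at about (410,245), with the slot plate in its left lane (375,235), the steel fitting in the middle and the brass one at right. The mould is at (228,152) with its fence at the left edge (193,160). The green and turquoise decoys lie on the bench. The side view agrees.

```bash
cat > h.py <<'E'
import numpy as np,cv2
from cell import env
def rays(n,uv,T=None):
    c=env.get_calibration(n);K=c["intrinsics"]
    M=c["cam_to_world"] if T is None else T@c["T_tool_cam"]
    uv=np.asarray(uv,float).reshape(-1,2)
    d=np.c_[(uv[:,0]-K[0,2])/K[0,0],-(uv[:,1]-K[1,2])/K[1,1],-np.ones(len(uv))]
    return M[:3,3],d@M[:3,:3].T
def onplane(n,uv,z,T=None):
    o,d=rays(n,uv,T);return o+d*((z-o[2])/d[:,2])[:,None]
def cloud(n,D,T=None):
    h,w=D.shape;u,v=np.meshgrid(np.arange(w),np.arange(h))
    o,d=rays(n,np.c_[u.ravel(),v.ravel()],T);P=o+d*D.reshape(-1,1);P[D.ravel()<=0]=np.nan
    return P.reshape(h,w,3)
def tool():
    from scipy.spatial.transform import Rotation as R
    s=env.state();T=np.eye(4);T[:3,:3]=R.from_euler('xyz',s['tcp_rot']).as_matrix();T[:3,3]=s['eef_pos'];return T
def rect(m,P,pick=None):
    pts=P[m][:,:2].astype(np.float32);return cv2.minAreaRect(pts)
E
python3 - <<'E'
from h import *
for n,bb,mb in(("scene",(330,185,490,315),(165,105,290,205)),("side",(180,105,295,205),(200,270,340,390))):
    f=np.load(n+"0.npz");p,D=f['p'],f['d'];P=cloud(n,D);hsv=cv2.cvtColor(p,cv2.COLOR_RGB2HSV)
    def box(b):
        m=np.zeros(D.shape,bool);m[b[1]:b[3],b[0]:b[2]]=1;return m
    z=P[...,2]
    w=box(bb)&(z>95)&(z<107);print(n,"walls",w.sum(),rect(w,P),np.median(z[w]))
    al=box(bb)&(hsv[...,1]<50)&(hsv[...,2]>110)&(z>76)&(z<88)
    k,l,st,c=cv2.connectedComponentsWithStats(al.astype(np.uint8))
    for i in range(1,k):
        if st[i,4]>150: print(" al",st[i],c[i],np.median(z[l==i]),rect(l==i,P))
    sh=box(mb)&(hsv[...,2]>170)&(hsv[...,1]<60)&(z>50)&(z<62)
    print(" sheet",sh.sum(),np.median(z[sh]),rect(sh,P))
    sl=box(mb)&(z>48)&(z<80);print(" slab",rect(sl,P))
    fe=box(mb)&(z>64)&(z<75);print(" fence",fe.sum(),rect(fe,P))
    x0,y0,x1,y1=bb;cb=cv2.resize(p[y0:y1,x0:x1],None,fx=3,fy=3,interpolation=2)
    x0,y0,x1,y1=mb;cm=cv2.resize(p[y0:y1,x0:x1],None,fx=2,fy=2,interpolation=2)
    o=np.zeros((max(len(cb),len(cm)),cb.shape[1]+cm.shape[1],3),np.uint8);o[:len(cb),:cb.shape[1]]=cb;o[:len(cm),cb.shape[1]:]=cm
    cv2.imwrite(f"pics/{n}crop.png",o[:,:,::-1]);print(o.shape)
E
```

```text
scene walls 1808 ((584.648681640625, 254.62814331054688), (162.23828125, 210.37083435058594), 7.680846214294434) 100.08135190305285
 al [ 350  199   48   66 1632] [374.06862745 231.58026961] 80.14325516274181 ((585.316650390625, 187.07814025878906), (130.9844970703125, 55.35888671875), 8.604056358337402)
 al [ 386  212   48   67 1553] [411.02060528 243.94397939] 80.09194864063454 ((578.7262573242188, 253.75894165039062), (128.65737915039062, 55.31680679321289), 7.453050136566162)
 al [ 424  223   48   71 1687] [448.77415531 256.66804979] 80.14771317493478 ((566.1216430664062, 319.3358154296875), (132.7624053955078, 56.06439208984375), 7.622054100036621)
 sheet 3151 53.4994794365881 ((543.6741333007812, -171.7837677001953), (134.1398162841797, 167.6264190673828), 60.359466552734375)
 slab ((546.8106079101562, -172.14608764648438), (163.93548583984375, 179.9669952392578), 59.89338684082031)
 fence 286 ((612.88818359375, -209.1736297607422), (132.5819854736328, 12.797173500061035), 60.12034606933594)
(390, 730, 3)
side walls 980 ((584.9335327148438, 253.336669921875), (160.6788635253906
[... 426 characters left out ...]
4  23 452] [220.21238938 155.28097345] 81.18013884085036 ((555.0897827148438, 253.9242706298828), (79.92244720458984, 58.1368293762207), 7.586938381195068)
 al [212 156  59  25 502] [239.84063745 167.40438247] 81.16798259019356 ((585.1807861328125, 196.75277709960938), (131.21783447265625, 39.81608963012695), 6.641106605529785)
 sheet 17 54.42702833869464 ((551.6320190429688, -164.15386962890625), (102.5814437866211, 125.43592071533203), 59.439762115478516)
 slab ((546.0879516601562, -173.04254150390625), (161.17637634277344, 180.56991577148438), 60.04631805419922)
 fence 553 ((612.1785888671875, -211.00601196289062), (130.53062438964844, 11.93005657196045), 59.955665588378906)
(300, 625, 3)
```

View pics/scenecrop.png

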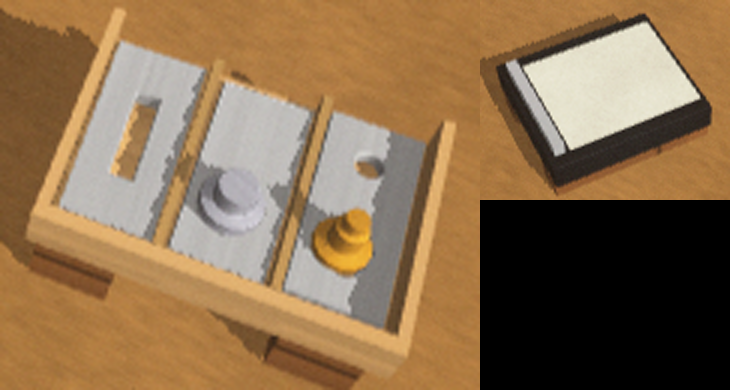

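Emit:
carry_out(series=[[0.656,-0.649,0,7.3,1],[0.656,-0.649,0,7.3,1],[0.656,-0.649,0,7.3,1],[0.656,-0.649,0,7.3,1],[0.656,-0.649,0,7.3,1],[0.656,-0.649,0,7.3,1],[0.656,-0.649,0,7.3,1],[0.656,-0.649,0,7.3,1],[0.656,-0.649,0,7.3,1],[0.656,-0.649,0,7.3,1],[0.656,-0.649,0,7.3,1],[0.656,-0.649,0,7.3,1],[0.656,-0.649,0,7.3,1],[0.656,-0.649,0,7.3,1],[0.656,-0.649,0,7.3,1],[0.656,-0.649,0,7.3,1],[0.656,-0.649,0,7.3,1],[0.656,-0.649,0,7.3,1]])

```text
t: 2.35
eef_pos: [627.4, 191.3, 404.9]
tcp_rot: [3.141, 0.0, 0.132]
ft_force: [-0.4, -0.5, -0.4]
opening: 0.998
grip_force: 0.0
```

```bash
cat > w.py <<'E'
from h import *
import sys
T=tool();s=env.state();p,D=env.read_camera("wrist");np.savez("w.npz",p=p,D=D,T=T)
cv2.imwrite(f"pics/{sys.argv[1]}.png",p[:,:,::-1])
print(s['t'],s['eef_pos'],s['tcp_rot'],s['ft_force'],s['opening'])
P=cloud("wrist",D,T);z=P[...,2];hsv=cv2.cvtColor(p,cv2.COLOR_RGB2HSV)
al=((hsv[...,1]<50)&(hsv[...,2]>110)&(z>76)&(z<88)).astype(np.uint8)
k,l,st,c=cv2.connectedComponentsWithStats(al)
for i in range(1,k):
    if st[i,4]>500:
        q=np.argwhere(l==i)[:,::-1];print(st[i],np.median(z[l==i]),cv2.minAreaRect(onplane("wrist",q,82,T)[:,:2].astype(np.float32)))
E
python3 w.py w1
```

```text
2.35 [627.35777882 191.28193304 404.85374393] [3.14136198e+00 2.44601804e-04 1.32303644e-01] [-0.40062889 -0.50535199 -0.39307462] 0.9984769349239346
[ 160  170   72  114 5113] 81.91230669133955 ((594.3370971679688, 255.35093688964844), (98.4055404663086, 55.5127067565918), 7.4774675369262695)
[ 241  172   69  112 6263] 81.90802449122765 ((601.97314453125, 189.67262268066406), (97.22100830078125, 55.61466979980469), 8.688591003417969)
[  77  175   76  109 4826] 81.90977507432524 ((583.5402221679688, 320.9865417480469), (94.2675552368164, 56.080814361572266), 7.590073585510254)
```

View pics/w1.png

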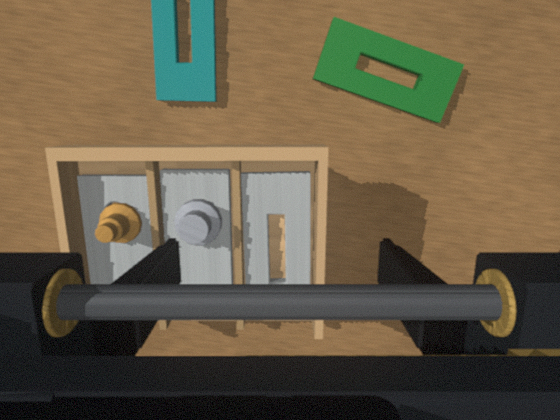

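The wrist view confirms the slot plate at the bin's right side in the image. Its far end is at row ~171, just short of the back wall at row ~160. Its centre comes out near (586,187), with the top at z 82. I'll close the fingers and descend onto its rear part.

Emit:
carry_out(series=[[0.002,-0.002,0.06,0,0],[0.002,-0.002,0.11,0,0],[0.002,-0.002,0.125,0,0],[0.002,-0.002,0.129,0,0],[0.002,-0.002,0.13,0,0],[0.002,-0.002,0.131,0,0],[0.002,-0.002,0.131,0,0]])

```text
t: 3.28
eef_pos: [630.6, 186.6, 277.3]
tcp_rot: [3.129, 0.0, 0.133]
ft_force: [-4.1, -60.8, 25.5]
opening: 0.605
grip_force: 30.0
```

The fingers were still closing when they reached wall height and one caught the outer wall. I'll ease open slightly and back straight up.

Emit:
carry_out(series=[[0,0,-0.003,0,0.66],[0,0,-0.01,0,0.66],[0,0,-0.03,0,0.66],[0,0,-0.05,0,0.66],[0,0,-0.05,0,0],[0,0,-0.05,0,0],[0,0,-0.05,0,0],[0,0,-0.05,0,0],[0,0,-0.05,0,0],[0,0,-0.05,0,0],[0,0,-0.05,0,0],[0,0,-0.05,0,0],[0,0,-0.05,0,0],[0,0,-0.05,0,0]])

```text
t: 5.03
eef_pos: [629.4, 194.6, 323.7]
tcp_rot: [3.142, -0.0, 0.133]
ft_force: [0.1, -0.4, 0.1]
opening: 0.003
grip_force: 0.0
```

```bash
python3 w.py w2
python3 - <<'E'
from h import *
p,D=env.read_camera("scene");np.savez("scene1.npz",p=p,d=D)
q=np.load("scene0.npz")['p']
d=np.abs(p.astype(int)-q).max(2)>40
w=np.load("w.npz")['p']
a=cv2.resize(p[185:315,330:490],None,fx=2.2,fy=2.2);b=cv2.resize(w[120:360],None,fx=.75,fy=.75)
o=np.zeros((max(len(a),len(b)),a.shape[1]+b.shape[1],3),np.uint8);o[:len(a),:a.shape[1]]=a;o[:len(b),a.shape[1]:]=b
cv2.imwrite("pics/c2.png",o[:,:,::-1]);print(o.shape)
E
```

```text
5.025 [629.36178926 194.61909218 323.69941753] [ 3.14152417e+00 -2.61421125e-05  1.33427993e-01] [ 0.07012834 -0.40767831  0.071551  ] 0.0030468231307767303
[ 124  191   94   93 4931] 81.92526999027098 ((614.50927734375, 257.896484375), (59.38379669189453, 55.55730438232422), 7.620023250579834)
[ 233  195   93   58 4781] 81.91377752004195 ((632.389892578125, 194.03631591796875), (36.119293212890625, 55.88075256347656), 7.656108379364014)
[  12  199  102   85 4916] 81.92213925503799 ((603.1593627929688, 324.12969970703125), (54.50052261352539, 55.87297058105469), 7.656160831451416)
[  33  320   89   35 2534] 81.88397818011809 ((537.8792724609375, 315.2666015625), (25.16063117980957, 55.816951751708984), 7.656303882598877)
[136 320  27  35 809] 81.87100879843649 ((544.1273803710938, 268.78863525390625), (25.160541534423828, 15.7072114944458), 7.656408786773682)
(286, 772, 3)
```

View pics/c2.png

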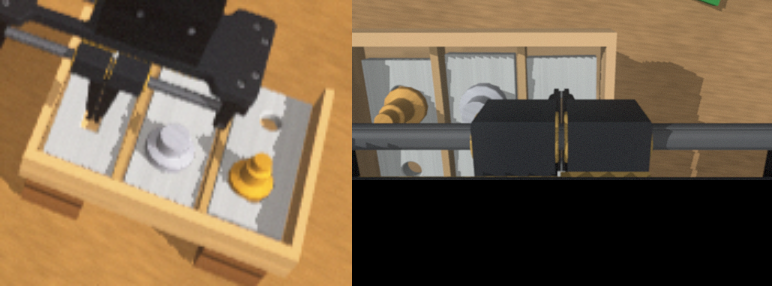

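The other parts and the slot plate are unmoved (far ends agree within 1 mm with before), and the closed fingers hang centred over the slot plate's rear at crop (560,130). Descending gently now.

Emit:
carry_out(series=[[0,0,0.03,0,0],[0,0,0.045,0,0],[0,0,0.049,0,0],[0,0,0.051,0,0],[0,0,0.0515,0,0],[0,0,0.052,0,0],[0,0,0.052,0,0]])

```text
t: 6.0
eef_pos: [629.4, 194.6, 272.4]
tcp_rot: [3.142, -0.001, 0.133]
ft_force: [-1.5, -0.5, 6.0]
opening: 0.005
grip_force: 2.6
```

Emit:
carry_out(series=[[0,0,0.0003,0,0],[-0.002,0,0.0005,0,0],[-0.006,0,0.0005,0,0],[-0.01,0,0.0005,0,0],[-0.015,0,0.0005,0,0],[-0.015,0,0.0005,0,0]])

```text
t: 6.75
eef_pos: [614.7, 192.6, 272.4]
tcp_rot: [-3.142, -0.002, 0.133]
ft_force: [-0.8, 0.4, 8.4]
opening: 0.007
grip_force: 4.3
```

```bash
python3 w.py w3
```

```text
6.75 [614.67041873 192.60781524 272.41740801] [-3.14153266e+00 -2.49733683e-03  1.33400915e-01] [-0.84568911  0.40270551  8.37691626] 0.006939354633070492
[  76  183  124  101 7749] 81.93590956614435 ((618.753173828125, 258.3343200683594), (49.33151626586914, 55.42774200439453), 7.655637741088867)
[   0  192   63   92 3270] 81.92508589743578 ((609.603515625, 310.90338134765625), (45.15483474731445, 26.49127769470215), 7.459314346313477)
[ 220  215  119   38 3800] 81.84310976321179 ((627.9342651367188, 193.43104553222656), (18.246028900146484, 55.90388107299805), 7.657245635986328)
[   5  320   69   35 2214] 81.89969178029921 ((557.4569702148438, 306.6942138671875), (19.29901123046875, 32.209407806396484), 7.659862041473389)
[  93  320   70   35 2279] 81.9194519178329 ((563.4514770507812, 262.1205139160156), (19.298309326171875, 33.427528381347656), 7.659878253936768)
```

It drags (13 of 15 mm). Continue.

Emit:
carry_out(series=[[-0.004,0,0.0002,0,0],[-0.01,0,0.0002,0,0],[-0.016,0,0.0002,0,0],[-0.022,0,0.0002,0,0],[-0.028,0,0.0002,0,0],[-0.034,0,0.0002,0,0],[-0.04,0,0.0002,0,0],[-0.044,0,0.0002,0,0],[-0.046,0,0.0002,0,0],[-0.046,0,0.0002,0,0]])

```text
t: 8.05
eef_pos: [569.5, 186.6, 272.4]
tcp_rot: [-3.141, -0.004, 0.133]
ft_force: [1.4, 0.2, 10.2]
opening: 0.004
grip_force: 5.0
```

```bash
python3 w.py w4
python3 - <<'E'
from h import *
p,D=env.read_camera("side");np.savez("side1.npz",p=p,d=D)
cv2.imwrite("pics/s4.png",cv2.resize(p[100:220,170:310],None,fx=4,fy=4,interpolation=2)[:,:,::-1])
E
```

```text
8.05 [569.45886669 186.55154289 272.39031153] [-3.14140441 -0.00385237  0.13334387] [ 1.41349207  0.22412098 10.2248993 ] 0.0035370499737954093
[   63    79   137   205 17252] 81.94232326249568 ((596.1273193359375, 255.4595947265625), (94.66735076904297, 55.280433654785156), 7.371264457702637)
[   0   91   63  193 7443] 81.95633251506507 ((586.3407592773438, 309.8435974121094), (89.48810577392578, 30.668184280395508), 7.6578898429870605)
[ 220  215  119   38 3769] 81.88030927508461 ((582.9802856445312, 187.41653442382812), (18.237319946289062, 55.86357116699219), 7.656665802001953)
[   5  320   69   35 2217] 81.91767439041934 ((512.5604248046875, 300.60198974609375), (19.27524757385254, 32.265262603759766), 7.661405086517334)
[  93  320   69   26 1702] 81.88216235361779 ((521.1002197265625, 256.5823669433594), (14.08236312866211, 33.60468292236328), 7.659931659698486)
```

View pics/s4.png

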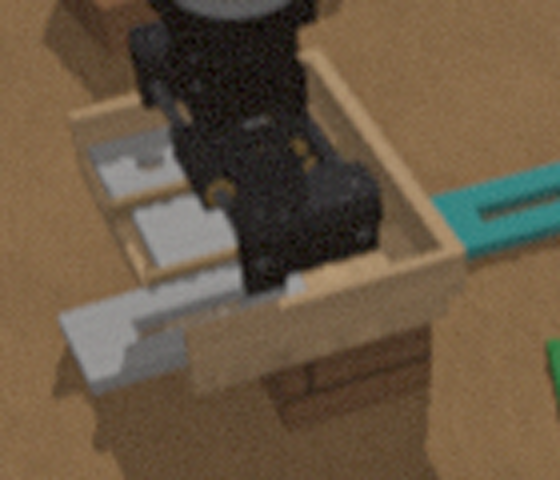

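The plate overhangs the lip by roughly 50 mm, lying flat (its front corner is at crop (80,350), the wall end at (190,340)). I'll raise, open and move over the overhanging end.

Emit:
carry_out(series=[[0,0,-0.005,0,0],[0,0,-0.05,0,0],[-0.03,0,-0.06,0,0.5],[-0.074,0.001,-0.06,0,1],[-0.074,0.001,-0.06,0,1],[-0.074,0.001,-0.06,0,1],[-0.074,0.001,-0.06,0,1],[-0.074,0.001,-0.06,0,1],[-0.074,0.001,-0.06,0,1],[-0.074,0.001,-0.06,0,1],[-0.074,0.001,-0.06,0,1],[-0.074,0.001,-0.06,0,1],[-0.074,0.001,-0.06,0,1]])

```text
t: 9.78
eef_pos: [495.7, 175.7, 331.0]
tcp_rot: [3.142, -0.0, 0.133]
ft_force: [0.5, 0.3, -0.1]
opening: 0.998
grip_force: 0.0
```

```bash
python3 w.py w5
python3 - <<'E'
from h import *
print(onplane("side",[(170+187/4,100+328/4)],102), onplane("side",[(170+97/4,100+390/4)],72),onplane("side",[(170+60/4,100+318/4)],82))
E
```

```text
9.775 [495.69007898 175.65110456 331.02418293] [ 3.14152467e+00 -7.34810036e-05  1.33413932e-01] [ 0.50920765  0.28533641 -0.07497981] 0.9976756337762286
[    0     0   108   190 12984] 81.99804166721788 ((553.2930908203125, 317.3405456542969), (105.43362426757812, 55.941158294677734), 7.704531192779541)
[  109     0   106   182 13370] 81.98236687997021 ((564.669921875, 251.53302001953125), (100.56979370117188, 55.47168731689453), 7.515908718109131)
[  229    65    97   213 17052] 81.95626629837744 ((525.6100463867188, 178.9417266845703), (129.9464111328125, 55.98343276977539), 8.639022827148438)
[[521.57725169 143.96666656 102.        ]] [[470.41330979 143.46082803  72.        ]] [[460.32467089 193.01398978  82.        ]]
```

View pics/w5.png

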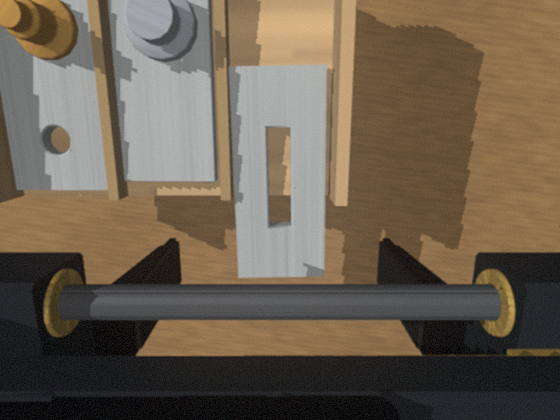

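Wrist view: the plate now spans rows 65–277 with its front end well clear of the lip (floor edge at about (190,193), outer wall end at (341,205)). Quick check of the lip position.

Run:
```python
from h import *
T=np.load("w.npz")['T']
L=onplane("wrist",[(190,193)],72,T)[0];W=onplane("wrist",[(341,205)],102,T)[0]
a=np.radians(7.65);u=np.array([np.cos(a),np.sin(a)])
for n,q in(("lip",L),("wall end",W)): print(n,q,"plate centre rel",(np.array([525.6,178.9])-q[:2])@u,"tcp rel",(T[:2,3]-q[:2])@u)
n=np.array([-u[1],u[0]]);print("lateral tcp-plate",(T[:2,3]-np.array([525.6,178.9]))@n)
```

```text
lip [506.77827224 234.14222016  72.        ] plate centre rel 11.300291335048785 tcp rel -18.775921141850848
wall end [518.12017676 142.27165077 102.        ] plate centre rel 12.289265805810684 tcp rel -17.78694667108895
lateral tcp-plate 0.7616692676860106
```

Plate centre is 11–12 mm inside the lip and the tool is 18 mm in front of it. Descend around the overhang and grip.

Emit:
carry_out(series=[[0,0,0.04,0,1],[0,0,0.06,0,1],[0,0,0.0668,0,1],[0,0,0.0668,0,1],[0,0,0.0668,0,0.45],[0,0,0.0668,0,0.45],[0,0,0.0668,0,0.45],[0,0,0.0668,0,0.45],[0,0,0.0668,0,0.45],[0,0,0.0668,0,0.45],[0,0,0.0668,0,0.45],[0,0,0.0668,0,0.45],[0,0,0.0668,0,0.45],[0,0,0.0668,0,0.45]])

```text
t: 11.58
eef_pos: [495.7, 175.6, 264.3]
tcp_rot: [3.142, -0.0, 0.133]
ft_force: [-1.1, -0.2, 3.5]
opening: 0.583
grip_force: 30.0
```

Gripped at 55 mm. Lifting.

Emit:
carry_out(series=[[0,0,-0.003,0,0.4],[0,0,-0.01,0,0.4],[0,0,-0.02,0,0.4],[0,0,-0.035,0,0.4],[0,0,-0.055,0,0.4],[0,0,-0.075,0,0.4],[0,0,-0.08,0,0.4],[0,0,-0.08,0,0.4]])

```text
t: 12.58
eef_pos: [495.6, 175.6, 344.5]
tcp_rot: [3.142, -0.001, 0.133]
ft_force: [-0.7, -0.0, -2.9]
opening: 0.586
grip_force: 30.0
```

Run:
```python
from h import *
T=tool();p,D=env.read_camera("wrist");P=cloud("wrist",D,T);hsv=cv2.cvtColor(p,cv2.COLOR_RGB2HSV);z=P[...,2]
m=(hsv[...,1]<50)&(hsv[...,2]>110)&(z>110)&(z<190)
k,l,st,c=cv2.connectedComponentsWithStats(m.astype(np.uint8));i=1+st[1:,4].argmax();Q=P[l==i]
print(T[:3,3],st[i],Q.mean(0));A=np.c_[Q[:,:2]-Q[:,:2].mean(0),np.ones(len(Q))];s=np.linalg.lstsq(A,Q[:,2],rcond=None)[0];print("slopes",s)
print(cv2.minAreaRect(Q[:,:2].astype(np.float32)))
far=Q[Q[:,0]>Q[:,0].max()-3].mean(0);print("far end",far)
```

```text
[495.55717456 175.60850011 344.48469755] [  208    43   140   241 27123] [544.60529413 181.77343214 161.95324101]
slopes [-6.60847599e-04 -4.06818108e-04  1.61953241e+02]
((538.5032958984375, 180.4389190673828), (104.78276824951172, 57.51430892944336), 8.252555847167969)
far end [591.75321318 167.8584924  161.84378492]
```

The plate is held level (underside about 2 mm below the fingertips), with its far end 95 mm ahead of the tool. Carrying it to the mould, staying high and turning to −30°.

Emit:
carry_out(series=[[-0.002,0.01,0,1,0.4],[-0.004,0.03,0,4,0.4],[-0.008,0.06,0,8,0.4],[-0.012,0.095,0,12,0.4],[-0.016,0.13,0,16,0.4],[-0.02,0.165,0,20,0.4],[-0.023,0.2,0,24,0.4],[-0.027,0.235,0,28,0.4],[-0.031,0.27,0,32,0.4],[-0.034,0.298,0,35,0.4],[-0.036,0.315,0,37,0.4],[-0.036,0.32,0,37.6,0.4],[-0.036,0.32,0,37.6,0.4],[-0.036,0.32,0,37.6,0.4]])

```text
t: 14.38
eef_pos: [502.6, -145.6, 344.2]
tcp_rot: [-3.142, 0.0, -0.522]
ft_force: [-0.4, 0.1, -1.8]
opening: 0.582
grip_force: 30.0
```

```bash
cat > m.py <<'E'
from h import *
import sys
T=tool();s=env.state();p,D=env.read_camera("wrist");P=cloud("wrist",D,T);hsv=cv2.cvtColor(p,cv2.COLOR_RGB2HSV);z=P[...,2]
cv2.imwrite(f"pics/{sys.argv[1]}.png",p[:,:,::-1])
print(s['t'],T[:3,3],s['tcp_rot'],s['ft_force'],s['grip_force'])
TI=np.linalg.inv(T);Q=P@TI[:3,:3].T+TI[:3,3]   # tool coords, z down
zt=Q[...,2]
grey=(hsv[...,1]<60)&(hsv[...,2]>90)
def big(m):
    k,l,st,c=cv2.connectedComponentsWithStats(m.astype(np.uint8));i=1+st[1:,4].argmax();return l==i
pl=big(grey&(abs(zt-182.5)<5));print("plate (tool)",pl.sum(),np.median(zt[pl]),cv2.minAreaRect(Q[pl][:,:2].astype(np.float32)))
f=big((z>63)&(z<75)&~pl);print("fence world",f.sum(),np.median(z[f]),cv2.minAreaRect(P[f][:,:2].astype(np.float32)),"\n tool",cv2.minAreaRect(Q[f][:,:2].astype(np.float32)))
b=P[f][:,:2]
E
python3 m.py w6
```

```text
14.375 [ 502.5570358  -145.5624047   344.23232197] [-3.14158977e+00  1.49387105e-04 -5.21626536e-01] [-0.41367602  0.11221264 -1.75623112] 29.989271610975266
plate (tool) 27194 182.52660026332006 ((43.62632369995117, 0.6592006683349609), (56.433319091796875, 104.650390625), 89.69265747070312)
fence world 4858 68.9508393382186 ((611.3133544921875, -210.89675903320312), (130.3756866455078, 12.764132499694824), 59.86956024169922) 
 tool ((126.88961029052734, 2.454051971435547), (12.763910293579102, 130.37570190429688), 0.24361322820186615)
```

View pics/w6.png

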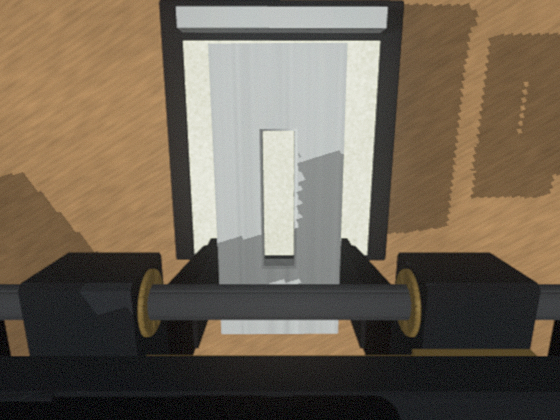

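The plate sits level over the white sheet with its far end at row ~42, and the fence is parallel ahead of it (rows 8–28). The gap is 24 mm with a lateral offset of ~2 mm, so I'll advance and lower.

Emit:
carry_out(series=[[0.009,0.001,0.03,0.5,0.4],[0.018,0.001,0.06,0.5,0.4],[0.018,0.001,0.08,0.5,0.4],[0.018,0.001,0.09,0.5,0.4],[0.018,0.001,0.094,0.5,0.4],[0.018,0.001,0.095,0.5,0.4],[0.018,0.001,0.096,0.5,0.4],[0.018,0.001,0.0965,0.5,0.4],[0.018,0.001,0.0965,0.5,0.4]])

```text
t: 15.55
eef_pos: [517.7, -156.2, 247.9]
tcp_rot: [3.142, -0.0, -0.532]
ft_force: [0.5, -0.7, -2.4]
opening: 0.584
grip_force: 30.0
```

Emit:
carry_out(series=[[0,0,0.0003,0,0.4],[0,0,0.0006,0,0.4],[0,0,0.0009,0,0.4],[0,0,0.0009,0,0.4]])

```text
t: 16.05
eef_pos: [517.7, -156.2, 247.3]
tcp_rot: [3.142, -0.0, -0.532]
ft_force: [-2.4, 0.6, 6.4]
opening: 0.583
grip_force: 30.0
```

```bash
python3 m.py w7
```

```text
16.05 [ 517.65399217 -156.15080929  247.30995746] [ 3.14154301e+00 -4.72281316e-04 -5.31533033e-01] [-2.41752328  0.63146121  6.36114532] 29.98859614133835
plate (tool) 27193 182.37590141092278 ((43.56758499145508, 0.6242542266845703), (56.433326721191406, 104.69195556640625), 89.6170654296875)
fence world 8701 68.88188449281162 ((609.5117797851562, -209.79345703125), (130.89581298828125, 8.867734909057617), 59.747474670410156) 
 tool ((106.28878021240234, -0.32602691650390625), (130.8960418701172, 8.867473602294922), 89.79734802246094)
```

Seated on the mould with 6 N. Slide towards the fence, about a 6 mm gap.

Emit:
carry_out(series=[[0.001,0,0,0,0.4],[0.003,0,0,0,0.4],[0.0045,0,0,0,0.4],[0.0055,0,0,0,0.4],[0.006,0,0,0,0.4],[0.0065,0,0,0,0.4],[0.0065,0,0,0,0.4]])

```text
t: 16.98
eef_pos: [523.1, -159.3, 247.3]
tcp_rot: [3.142, 0.0, -0.532]
ft_force: [-3.1, 1.0, 7.3]
opening: 0.584
grip_force: 30.0
```

Emit:
carry_out(series=[[0.0005,0,0,0,0.4],[0.001,0,0,0,0.4],[0.0015,0,0,0,0.4],[0.0015,0,0,0,0.4]])

```text
t: 17.48
eef_pos: [524.0, -159.8, 247.3]
tcp_rot: [3.141, 0.002, -0.531]
ft_force: [-6.7, 3.6, 10.2]
opening: 0.584
grip_force: 30.0
```

```bash
python3 m.py w8
```

```text
17.475 [ 523.95667569 -159.76469021  247.29514382] [ 3.14139726e+00  2.17593434e-03 -5.31462074e-01] [-6.72336888  3.62461821 10.20140236] 29.98929798603058
plate (tool) 37177 181.9495011218154 ((49.560245513916016, 0.21196746826171875), (130.8427276611328, 116.96875762939453), 89.4916763305664)
fence world 1634 64.94200109479168 ((496.6713562011719, -145.12313842773438), (56.03778076171875, 8.83298110961914), 59.21186447143555) 
 tool ((-30.54551887512207, 1.170156478881836), (8.826171875, 56.03777313232422), 0.3363644778728485)
```

Contact with the fence (about 7.6 N along it). Relieve the downward press, open, and retreat straight up.

Emit:
carry_out(series=[[0,0,-0.0004,0,0.4],[0,0,-0.0004,0,0.7],[0,0,-0.0004,0,0.9],[0,0,-0.0004,0,0.9],[0,0,-0.0004,0,0.9],[0,0,-0.0004,0,0.9],[0,0,-0.0004,0,0.9],[0,0,-0.01,0,0.9],[0,0,-0.04,0,0.9],[0,0,-0.1,0,0.9],[0,0,-0.1,0,0.9]])

```text
t: 18.9
eef_pos: [524.9, -160.3, 351.3]
tcp_rot: [-3.141, -0.008, -0.531]
ft_force: [-0.1, 0.2, -0.6]
opening: 0.898
grip_force: 0.0
```

```bash
cat > e.py <<'E'
from h import *
T=tool();print(env.state()['t'],T[:3,3],env.state()['ft_force'])
p,D=env.read_camera("wrist");P=cloud("wrist",D,T);hsv=cv2.cvtColor(p,cv2.COLOR_RGB2HSV);z=P[...,2]
cv2.imwrite("pics/w9.png",p[:,:,::-1])
a=np.radians(-30);u=np.array([np.cos(a),np.sin(a)]);n=np.array([-u[1],u[0]])
for nm,m in(("plate",(z>62)&(z<67.3)),("fence",(z>67.6)&(z<73))):
    m=cv2.morphologyEx(m.astype(np.uint8),cv2.MORPH_OPEN,np.ones((3,3)))
    k,l,st,c=cv2.connectedComponentsWithStats(m);i=1+st[1:,4].argmax();Q=P[l==i]
    x=Q[:,:2]@u;y=Q[:,:2]@n
    print(nm,st[i],np.median(Q[:,2]),np.std(Q[:,2]),cv2.minAreaRect(Q[:,:2].astype(np.float32)),"along",np.percentile(x,[.5,99.5]),"across",np.percentile(y,[.5,99.5]))
E
python3 e.py
```

```text
18.9 [ 524.85604818 -160.26422421  351.26324532] [-0.09627199  0.16730962 -0.64211514]
plate [  237    78    83   184 12750] 64.94906723675183 0.6949178946528703 ((549.6242065429688, -175.7339630126953), (56.247581481933594, 130.57545471191406), 59.88051223754883) along [499.53322181 628.5599725 ] across [ 94.93107121 150.41333847]
fence [ 178   58  199   21 3689] 68.97792338365917 0.6647867787224493 ((611.4359130859375, -210.80230712890625), (130.23207092285156, 12.272520065307617), 60.005245208740234) along [628.90634    640.92519777] across [ 58.95960945 187.35943998]
```

View pics/w9.png

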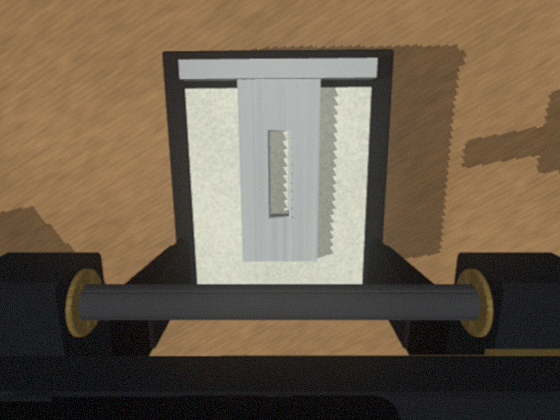

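The plate lies flat with its end against the fence (row ~79). The gap is under 1 mm, the lateral offset about 0.5 mm and the angle about 0.1°. The arm is clear, so I'm handing in.

```bash
python3 -c "
from cell import env
print(env.job_done())"
```

```text
the job is handed in; nothing more can be done
None
```

The slotted plate lies flat and lengthways on the mould with one end against the fence, the other plates and the fittings looked undisturbed when last seen, and the job is handed in; no verdict came back. On the first descent a finger caught the bin's outer wall (about 66 N at the wrist), so I backed off and nothing had shifted.

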